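Make up a hand-over tray with a syringe and slide it into its bay

TASK

Roll the capped syringe sideways out of its clip, against the sprung blue jaw, and lay it flat in the steel tray with its orange cap under the clear guard; the clip and the guard each hide one half of it, so put it down on the way and take it again by the other half. Then push the loaded tray along the counter, without lifting it, until it sits squarely inside the blue tape outline and let go. Leave all the bottles, vials, jar and carton standing where they are.

Things in the scene. Friction and masses are not known exactly. Their poses are not given: they have to be found in the camera images.
- syringe_mid (a point): Mid-point, on the axis, of the loose 50 ml syringe (90 g, 147 mm long); x axis along it towards the cap. White barrel 30 mm diameter from x -54.5 to +43 mm; flange at x -56, 56 mm wide in y, 30 mm high in z, so it lies level without rolling, axis 15 mm above its support; thumb disc 28 mm diameter, its end at x -73.5. Starts in the clip.
- syringe_tip (a point): Tip of the syringe's orange cap, on the axis, 73.5 mm from syringe_mid. The cap is 14 mm in diameter and 28 mm long.
- clip: Grey clip fixed to the counter, left or right of the tray; origin on the counter under its jaws. Syringe axis along its x at y 0, 45 mm up, cap to -x. Jaws cover x -21 to +21 mm, where only the barrel's rear half lies; base block x -21 to 64, y -65 to 45, 30 mm high; front half of barrel and cap overhang the bare counter. A rear stop and the flange prevent pulling out along x.
- clip_hook (a point): Tip of the clip's fixed white hook, on its +y side (axes as the clip's). It reaches over the barrel as far as the clip's y +2 mm, top 66.5 mm above the counter: lifting straight up jams.
- clip_jaw (a joint): Travel in m of the clip's blue sprung jaw (54 mm high, on its -y side), 0 closed, at most 0.022. It yields to about 3 to 5 N: push the syringe, held by its front half, 14 to 20 mm towards the clip's -y, then lift it 40 mm or more. It springs back by itself.
- tray_center (a point): Centre of the inner floor of the loose steel tray, 3 mm above the counter. Outside 173 mm along x, 128 mm along y, inside 165 by 120; walls 24 mm high above the counter; about 0.45 kg. The syringe just fits in lengthwise, cap to +x: bring it level over the low -x wall, cap first and under the guard, then lower it to the floor.
- guard_edge (a point): Middle of the blue-edged mouth of the clear guard that roofs the tray's +x end, at the roof's underside, 65 mm above the counter and 17 mm to +x of the tray's centre (axes as the tray's). The roof runs to the end wall, top 68 mm above the counter, closed at sides and end, open towards -x.
- bay_center (a point): Centre of the target bay, a flat blue tape outline on the counter, 205 mm along its x, 160 mm along its y, on the other side of the tray from the clip. The tray's centre belongs here, its x axis along the bay's (guard end to +x, as it starts). The counter inside it is empty at the start.
- bottle_a: Clear glass infusion bottle, 46 mm diameter, 110 mm high, beside the -x end of the bay. Bystander, to be left standing. Origin: centre of its underside; z up.
- bottle_b: Amber infusion bottle, 46 mm diameter, 110 mm high, beside the +x end of the bay. Bystander, to be left standing. Origin: centre of its underside; z up.
- bottle_c: Amber bottle with orange cap, 50 mm diameter, 120 mm high, beyond the tray. Bystander, to be left standing. Origin: centre of its underside; z up.
- vial_a: Clear vial with blue cap, 36 mm diameter, 55 mm high, behind the clip. Bystander, to be left standing. Origin: centre of its underside; z up.
- vial_b: Amber vial with red cap, 36 mm diameter, 55 mm high, in front of the clip. Bystander, to be left standing. Origin: centre of its underside; z up.
- carton: Cardboard carton, 50 (x) by 80 (y) mm, 35 mm high, beyond the tray. Bystander, to be left standing. Origin: centre of its underside; z up.
- jar: White jar with green cap, 44 mm diameter, 50 mm high, beyond the tray. Bystander, to be left standing. Origin: centre of its underside; z up.
Not all that is in view belongs to the job. Of the things shaped like the part that bears syringe_mid, the white one is meant. Leave any yellow look-alike of the part that bears tray_center alone.

How it is judged:
On the way, in this order (a step that is already met when the one before it is completed fails the run):
1. the syringe has been taken out of its clip (distance between syringe_mid and clip above 0.13 m), for 0.1 s.
2. it has been put down and let go on the way (distance between syringe_mid and clip above 0.13 m and contact force between the fingers and syringe below 0.05 N and linear speed of syringe below 0.03 m/s and height (world z) of syringe_mid below 0.06 m), for 0.1 s.
3. the syringe lies flat in the tray, cap under the guard, released, before the tray is pushed to the bay (x of syringe_tip in the frame of tray_center between 0.055 and 0.086 m and z of syringe_mid in the frame of tray_center between 0.008 and 0.02 m and z of syringe_tip in the frame of tray_center below 0.024 m and y of syringe_mid in the frame of tray_center between -0.05 and 0.05 m and contact force between the fingers and syringe below 0.05 N and horizontal distance between tray_center and bay_center above 0.08 m), for 0.2 s.
At the end, for the whole second after the job is handed in: The tray rests flat on the counter, centre within 18 mm of the bay's and long axis within 0.12 rad of it; the syringe lies flat on its floor, inside the walls, cap under the guard (tip over 55 mm from the tray's centre towards the guard end), released and at rest (x of syringe_tip in the frame of tray_center between 0.055 and 0.086 m and z of syringe_mid in the frame of tray_center between 0.008 and 0.02 m and z of syringe_tip in the frame of tray_center below 0.024 m and y of syringe_mid in the frame of tray_center between -0.05 and 0.05 m and contact force between the fingers and syringe below 0.05 N and horizontal distance between tray_center and bay_center below 0.018 m and angle between the x axis of tray_center and the x axis of bay_center, either way round below 0.12 rad and height (world z) of tray_center below 0.008 m and linear speed of tray below 0.01 m/s and linear speed of syringe below 0.02 m/s); the robot touches nothing.
It fails at once if the tray is lifted or tipped (height (world z) of tray_center above 0.018 m or angle between tray_center's own z axis and vertical above 0.15 rad).
It fails at once if a bottle is moved more than 30 mm or knocked over (distance of any of bottle_a, bottle_b, bottle_c from where it was at the start of the episode above 0.03 m or angle between any of bottle_a, bottle_b, bottle_c's own z axis and vertical above 0.4 rad).
It fails at once if a vial is moved more than 30 mm or knocked over (distance of any of vial_a, vial_b from where it was at the start of the episode above 0.03 m or angle between any of vial_a, vial_b's own z axis and vertical above 0.4 rad).
It fails at once if the carton or the jar is moved more than 30 mm or knocked over (distance of any of carton, jar from where it was at the start of the episode above 0.03 m or angle between any of carton, jar's own z axis and vertical above 0.4 rad).
It also fails if it takes over 72 s, if anything falls off the work surface, if the arm or the gripper's body presses on something with over 40 N, if the wrist force passes 120 N, or if a joint passes its speed limit or range.

ROBOT

A 6-joint arm with a two-finger parallel gripper is mounted at the origin on the work surface. World frame = base frame: x ahead of the robot, y to its left, z up, the work surface at z = 0. Lengths are in m, angles in rad, forces in N, time in s.
With the tool pointing down it reaches from about 0.3 to 0.875 m from the base axis. Payload 6.4 kg.
Tool frame: the origin (TCP) lies midway between the tips of the shut fingers; the grasp point (between the pads) lies 19 mm behind it; z points along the fingers, y is the line along which they close (so a half turn about z gives the same grasp; the last joint's range is limited). The gripper opens to 88 mm and grips with 3 to 60 N. Pads are 18 mm wide; open, the fingers measure 123 mm over their backs; the gripper's body (75 mm by 187 mm) begins 45 mm behind the grasp point.
Start: joints at [1.058, 0.181, 1.607, -0, 1.354, -0.206], TCP at [0.174, 0.548, 0.239] pointing down, gripper open.
Joint ranges: [-2.99, 2.99], [-0.89, 2.07], [0.3, 2.58], [-1.14, 4.28], [0, 2.63], [-3.12, 3.12]. Speed limits (rad/s): [2.57, 2.57, 3.01, 3.14, 3.14, 3.14].

INTERFACE

Orientations are given as a unit quaternion [w, x, y, z].
In Python, from bench import arm gives the robot as it stands. The module is installed in compiled form; this text tells all that it offers.
- The arm moves only by the tool jog_arm, never from a script. Its argument "motion" is a list that holds one entry, the list of rows, each a list of 4 numbers: the shift along the tool's x, y, z in cm, then the turn about the tool's z in rad. In form: [[[x, y, z, spin], ...]]. A call has 1 to 5 rows; each row shifts and turns the commanded pose from where the row before left it, along the tool's axes as they then stand; what a row does not reach is not made up. A row lasts 1/10 s, in which the tool goes at most 50 mm and 8.59 degrees, less where a joint would pass 70% of its speed; a pose out of reach is approached as far as the arm can. A call is refused whole if a number of a shift passes 5 or a number of a turn 0.15, either way. A call with a gripper value outside its range is refused whole. "claw" is the closure in counts, from 0 (fully open) to 255 (shut), set as the call begins (left out, the last holds). The fingers move at their own pace and stop on an object; "newtons" is the grip in N (left out, the last holds). Time passes only in rows, so rows that do not move let the fingers close. It gives the time, the measured TCP pose, the force, the opening and the grip force at its end, in the units of the state.
- arm.state(): the state, without advancing time (a new reading comes with each control period).
- arm.snapshot(name): name is "scene" or "top"; returns a dict with "image" (400x640x3 uint8, blue, green, red), "mtx" (3x3 intrinsics, pixels), "k1" (the pictures are not rectified: a ray, as slopes to the right and down, at radius r is drawn at 1 + k1 r^2 times it, then the intrinsics apply), "cam_to_world" (4x4, takes a point from camera to world coordinates). Camera axes: x right, y down, z forward; pixel columns grow to the right and rows downward; lengths in m; the calibration is good to about 2 mm. A picture is of the moment at which its call begins. There is no depth.
- arm.hand_in(): hands the job in; it is judged then, once.
The state is a dict: "clock": time; "q": joint angles; "qvel": joint speeds; "joint_efforts": joint torques, N m; "tcp_pos": TCP position; "orientation": TCP orientation; "contact_force": force on the tool from outside, world axes, zero at the start; "moment": the same for the moment, N m; "opening": opening from 0.0 (shut) to 1.0 (fully open); "finger_force": force on a finger pad.
Only numpy, scipy, OpenCV 4.12 (cv2) and the standard library are available. Lean on these libraries where they do the work, as an engineer would, in place of code of your own. Each camera call takes 0.05 s, during which the arm holds its last target. There are 200 camera calls.

## Working session

There is one attempt and no reset: what is moved stays moved. The work goes in short steps, Python scripts to look and compute and a tool call to move; the robot and the scene stay as the last step left them, time stands still between calls to the robot, and variables do not carry over. Pictures are saved under pics/ and viewed, at most 10 in all, crops included, and the job is handed in when it is done.

Besides the shell and the picture viewer there is one more tool, called after ">>>" as a command line: name --argument value ..., lists and objects as JSON in quotes. jog_arm: Moves the arm, as the interface text tells. Its arguments: {"type":"object","properties":{"motion":{"type":"array"},"claw":{"type":"number"},"newtons":{"type":"number"}},"required":["motion"]}

```bash
mkdir -p pics; cat > h.py <<'E'
import numpy as np, cv2
from bench import arm
def snap(n):
    s=arm.snapshot(n); return s
def ray(s,u,v):
    m=np.array(s["mtx"]);x=(u-m[0,2])/m[0,0];y=(v-m[1,2])/m[1,1]
    p=cv2.undistortPoints(np.array([[[u,v]]],float),m,np.array([s["k1"],0,0,0.]))[0,0]
    T=np.array(s["cam_to_world"]);return T[:3,3],T[:3,:3]@np.array([p[0],p[1],1])
def onz(s,u,v,z):
    o,d=ray(s,u,v);return o+d*(z-o[2])/d[2]
def tri(s1,p1,s2,p2):
    o1,d1=ray(s1,*p1);o2,d2=ray(s2,*p2);d1/=np.linalg.norm(d1);d2/=np.linalg.norm(d2)
    t=np.linalg.lstsq(np.c_[d1,-d2],o2-o1,rcond=None)[0]
    a=o1+d1*t[0];b=o2+d2*t[1];return (a+b)/2,np.linalg.norm(a-b)
def proj(s,P):
    T=np.linalg.inv(np.array(s["cam_to_world"]));r=cv2.Rodrigues(T[:3,:3])[0]
    return cv2.projectPoints(np.array(P,float).reshape(-1,3),r,T[:3,3],np.array(s["mtx"]),np.array([s["k1"],0,0,0.]))[0].reshape(-1,2)
E
python3 - <<'E'
from h import *
import pickle
for n in("scene","top"):
    s=snap(n);pickle.dump(s,open(n+"0.pkl","wb"))
    cv2.imwrite(f"pics/{n}0.png",cv2.resize(s["image"],(800,500),interpolation=cv2.INTER_CUBIC))
    print(n,s["mtx"],s["k1"],s["cam_to_world"])
print(arm.state())
E
```

```text
scene [[440.97586227   0.         325.56490997]
 [  0.         440.97586227 203.79937452]
 [  0.           0.           1.        ]] -0.09661201609609796 [[ 0.43022566  0.66732145 -0.60793747  1.22862336]
 [ 0.90271975 -0.31675692  0.29113934 -0.38049031]
 [ 0.00171512 -0.67405277 -0.7386812   0.87338447]
 [ 0.          0.          0.          1.        ]]
top [[381.72847272   0.         317.4980023 ]
 [  0.         381.72847272 203.72818531]
 [  0.           0.           1.        ]] -0.036169663750230036 [[ 3.26970586e-03 -9.83404231e-01  1.81398530e-01  3.72382990e-01]
 [-9.99922093e-01 -1.02998944e-03  1.24397653e-02 -7.24785213e-02]
 [-1.20464793e-02 -1.81425073e-01 -9.83330985e-01  1.16311416e+00]
 [ 0.00000000e+00  0.00000000e+00  0.00000000e+00  1.00000000e+00]]
{'clock': 0.1, 'q': array([ 1.05768363e+00,  1.81441075e-01,  1.60786538e+00,  2.14781720e-05,
        1.35377835e+00, -2.06319702e-01]), 'qvel': array([ 2.20987017e-03, -1.46362020e-03, -3.34175529e-03, -3.75604929e-04,
       -8.20938875e-05, -1.16601151e-03]), 'joint_efforts': array([ 2.83016079e-04, -4.34820914e+01, -3.42697191e+01,  7.03631784e-02,
        3.40608798e-02, -6.51954224e-05]), 'tcp_pos': array([0.17341185, 0.54775149, 0.23793526]), 'orientation': array([-2.72439470e-04,  1.52797871e-01,  9.88257180e-01, -6.94633582e-04]), 'contact_force': array([-1.0990309 , -0.06919028,  0.47773514]), 'moment': array([0.02270279, 0.00016867, 0.04362947]), 'finger_force': 0.0, 'opening': 0.9989029985813083}
```

View pics/scene0.png

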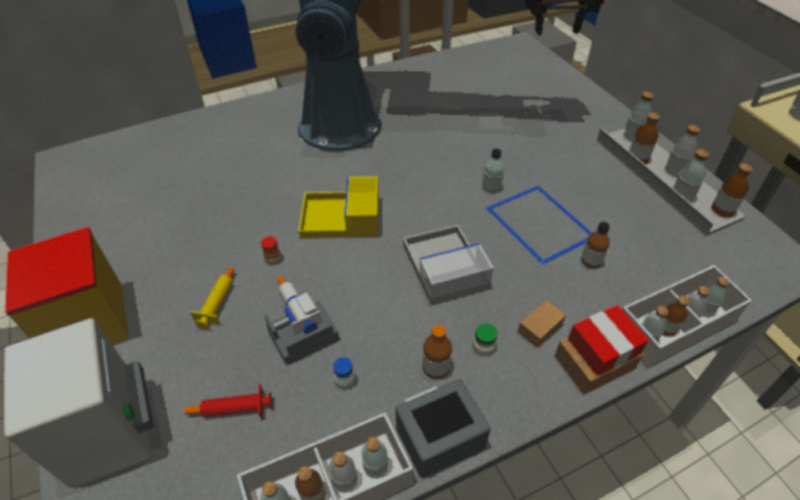

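View pics/top0.png

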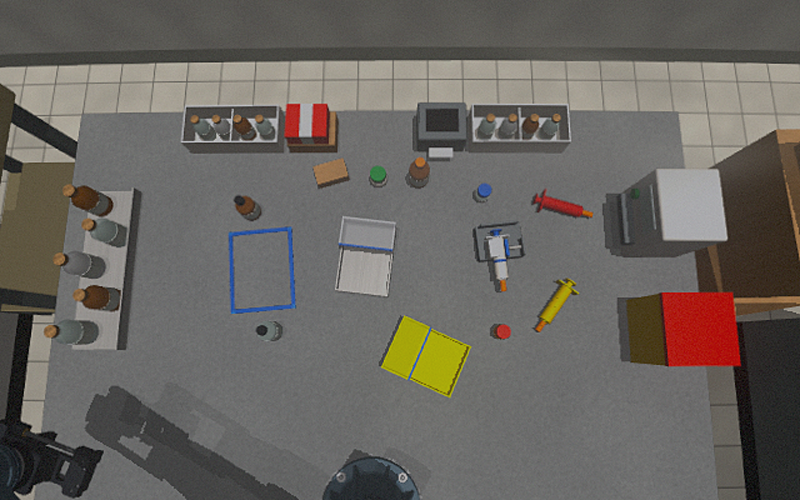

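Scene shows the clip (blue jaw) at about (300,320), steel tray (448,262), bay (540,224) and yellow decoys. In the top view the clip is at (500,243) with the cap pointing towards the robot (502,290). The tray is at (366,257) with its guard away from the robot, and the bay at (262,270).

```bash
python3 - <<'E'
from h import *
import pickle
S=pickle.load(open("scene0.pkl","rb"));T=pickle.load(open("top0.pkl","rb"))
def crop(s,x,y):
    c=cv2.resize(s["image"][y:y+60,x:x+80],(400,300),interpolation=cv2.INTER_CUBIC)
    for i in range(0,80,10): cv2.putText(c,str(x+i),(i*5,8),0,.3,(0,255,255));cv2.line(c,(i*5,10),(i*5,14),(0,255,255))
    for i in range(10,60,10): cv2.putText(c,str(y+i),(0,i*5+3),0,.3,(0,255,255))
    return c
A=np.vstack([np.hstack([crop(T,365,175),crop(S,200,215)]),np.hstack([crop(T,255,172),crop(S,318,178)])])
cv2.imwrite("pics/crop0.png",A)
hs=cv2.cvtColor(T["image"],cv2.COLOR_BGR2HSV);hs2=cv2.cvtColor(S["image"],cv2.COLOR_BGR2HSV)
def cc(h,lo,hi,r):
    m=cv2.inRange(h,lo,hi);n,_,st,ce=cv2.connectedComponentsWithStats(m)
    print(r,[(st[i].tolist(),ce[i].round(1).tolist()) for i in range(1,n) if st[i][4]>6])
for h,n in((hs,'top'),(hs2,'scene')):
    cc(h,(100,120,60),(125,255,255),n+' blue');cc(h,(5,150,120),(18,255,255),n+' orange')
E
```

```text
top blue [([382, 147, 11, 11, 89], [387.4, 151.6]), ([183, 181, 54, 70, 680], [209.7, 216.4]), ([392, 183, 9, 6, 28], [396.4, 184.9]), ([403, 191, 5, 14, 43], [405.0, 197.4]), ([271, 195, 43, 6, 56], [292.0, 197.2]), ([395, 208, 10, 2, 12], [399.0, 208.2]), ([326, 262, 19, 42, 63], [335.5, 282.1])]
top orange [([332, 126, 8, 7, 45], [335.7, 129.2]), ([466, 168, 8, 6, 29], [469.5, 170.4]), ([400, 224, 5, 9, 35], [402.2, 228.1]), ([586, 239, 3, 14, 15], [587.1, 245.3]), ([429, 257, 8, 9, 34], [432.1, 260.7])]
scene blue [([150, 0, 45, 13, 396], [170.5, 4.5]), ([469, 10, 9, 9, 54], [472.8, 13.9]), ([390, 149, 83, 62, 514], [430.5, 179.6]), ([228, 245, 8, 13, 44], [231.4, 251.2]), ([243, 256, 10, 10, 64], [247.1, 260.3]), ([267, 286, 15, 15, 180], [273.9, 293.0])]
scene orange [([180, 214, 7, 7, 29], [183.2, 216.9]), ([222, 221, 6, 6, 26], [224.3, 223.4]), ([346, 260, 11, 9, 80], [350.7, 264.2]), ([148, 324, 13, 7, 66], [153.8, 327.2])]
```

View pics/crop0.png

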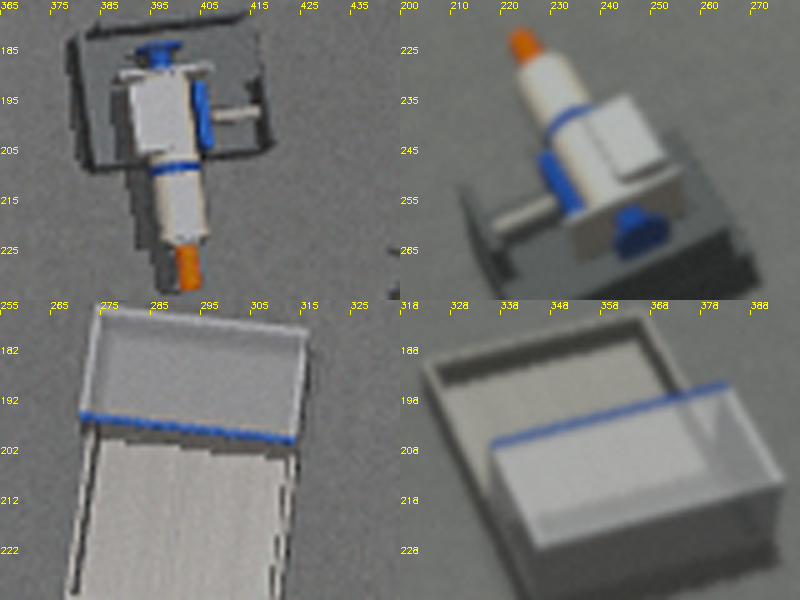

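The crops show the white hook at clip left and the blue jaw on the right (top, (405,197)). The syringe mark ring is at (399,208), the cap at (402,228), and the guard edge runs from (271,195) to (314,200) in the top view.

```bash
python3 - <<'E'
from h import *
import pickle
S=pickle.load(open("scene0.pkl","rb"));T=pickle.load(open("top0.pkl","rb"))
np.set_printoptions(precision=4,suppress=True)
def p(n,a,b):print(n,*tri(T,a,S,b))
p('cap',(402.2,228.1),(224.3,223.4));p('tip',(402.8,232.8),(222,220.5))
p('thumb',(396.4,184.9),(247.1,260.3));p('ring',(399.,208.2),(233.2,239))
p('gR',(314,200),(336.6,206.6));p('gL',(271,194.6),(383.6,194.6))
p('jaw',(405,197.4),(231.4,251.2))
p('hook tile c',(397,197.5),(243,247))
for n,u in(('barrel210',(400.4,210)),('223',(401.6,223)),('cap',(402.2,228.1)),('tip',(403,233))):print(n,onz(T,*u,.045))
# bay
for s,box in((T,(175,170,245,260)),(S,(380,140,480,215))):
    h=cv2.cvtColor(s["image"],cv2.COLOR_BGR2HSV);m=cv2.inRange(h,(100,120,60),(125,255,255))
    k=np.zeros_like(m);k[box[1]:box[3],box[0]:box[2]]=m[box[1]:box[3],box[0]:box[2]]
    c=max(cv2.findContours(k,0,2)[0],key=cv2.contourArea)
    a=cv2.approxPolyDP(cv2.convexHull(c),6,True)[:,0]
    P=np.array([onz(s,*q,0) for q in a]);print('bay',a.tolist(),P[:,:2].tolist(),cv2.minAreaRect((np.array([onz(s,*q,0)[:2] for q in c[:,0]])*1000).astype(np.float32)))
print('botA',onz(T,209.6,264.8,.11),'botB',onz(T,192,160.8,.11),'vialb',onz(T,401,264.5,.055),'vial a',onz(T,387.4,151.6,.055),'jar',onz(T,302,140,.05),'botC',onz(T,335.7,129.2,.12))
# tray -x outer corners at wall top z=.024
for u in((268.5,233),(312,236)):print('tray-x corner',onz(T,*u,.024))
# yellow tray
h=cv2.cvtColor(T["image"],cv2.COLOR_BGR2HSV);m=cv2.inRange(h,(22,120,60),(34,255,255))
for c in cv2.findContours(m,0,2)[0]:
    if cv2.contourArea(c)>100:print('yel',[onz(T,*q,.03)[:2].round(3).tolist() for q in cv2.boxPoints(cv2.minAreaRect(c))])
E
```

```text
cap [ 0.5051 -0.3068  0.0516] 0.0009045249272281126
tip [ 0.4915 -0.3088  0.0491] 0.001360111606496714
thumb [ 0.6343 -0.2927  0.0543] 0.0010953066989360554
ring [ 0.5633 -0.3005  0.0542] 0.003933492968812133
gR [ 0.5862 -0.0459  0.0695] 0.005496446682501805
gL [0.6018 0.0794 0.0706] 0.003861286700188824
jaw [ 0.596  -0.3171  0.0557] 0.00014030441374023546
hook tile c [ 0.596  -0.2911  0.057 ] 0.004383887556095861
barrel210 [ 0.56   -0.3044  0.045 ]
223 [ 0.5211 -0.3065  0.045 ]
cap [ 0.506  -0.3078  0.045 ]
tip [ 0.4915 -0.3096  0.045 ]
bay [[232, 181], [236, 245], [185, 250], [183, 186]] [[0.6594198095159982, 0.2116392607690269], [0.4585965493099515, 0.1905726759204147], [0.4426203262785137, 0.3470173522030673], [0.6433568761994166, 0.3666323473711905]] ((549.9754028320312, 278.90960693359375), (205.48484802246094, 159.61044311523438), 5.315081596374512)
bay [[390, 166], [431, 149], [472, 186], [433, 210]] [[0.4556463874253701, 0.19789037736750836], [0.4434550702824849, 0.35166633068563], [0.6254939169841199, 0.36579507766103314], [0.6527441279275225, 0.21268323425012414]] ((547.7899780273438, 282.6895751953125), (204.2398681640625, 158.95782470703125), 5.34513521194458)
botA [0.3959 0.2364 0.11  ] botB [0.6924 0.304  0.11  ] vialb [ 0.3998 -0.2985  0.055 ] vial a [ 0.7375 -0.2696  0.055 ] jar [ 0.7763 -0.0102  0.05  ] botC [ 0.7835 -0.1111  0.12  ]
tray-x corner [0.4931 0.0886 0.024 ]
tray-x corner [ 0.4844 -0.042   0.024 ]
yel [[0.289, -0.087], [0.406, -0.14], [0.364, -0.235], [0.249, -0.18]]
yel [[0.316, -0.02], [0.438, -0.074], [0.41, -0.137], [0.289, -0.082]]
yel [[0.48, -0.601], [0.487, -0.681], [0.323, -0.683], [0.317, -0.604]]
yel [[0.451, -0.373], [0.538, -0.461], [0.498, -0.5], [0.412, -0.412]]
```

```bash
cat >> h.py <<'E'
def ang(st=None):
    st=st or arm.state();w,x,y,z=st["orientation"]
    return np.arctan2(2*(x*y+w*z),1-2*(y*y+z*z))
def plan(P,a=None,a0=None,frm=None):
    """tool shift (cm) from frm (default now) to world P in axes of tool-x angle a0"""
    st=arm.state();t=ang(st) if a0 is None else a0;d=np.array(P)-(st["tcp_pos"] if frm is None else np.array(frm))
    x=np.array([np.cos(t),np.sin(t)]);y=np.array([np.sin(t),-np.cos(t)])
    print("shift cm",np.round([d[:2]@x*100,d[:2]@y*100,-d[2]*100],2),"ang now %.3f"%ang(st),"" if a is None else "spin %.3f"%-((a-ang(st)+np.pi)%(2*np.pi)-np.pi),"t",st["clock"],"q",np.round(st["q"],2),"tcp",np.round(st["tcp_pos"],4))
E
python3 - <<'E'
from h import *
plan((.5396,-.3037,.238),3.255,3.255)
E
```

```text
shift cm [-2.675e+01 -8.874e+01 -1.000e-02] ang now 2.835 spin -0.420 t 0.1 q [ 1.06  0.18  1.61  0.    1.35 -0.21] tcp [0.1734 0.5478 0.2379]
```

>>> jog_arm --motion '[[[0,0,0,-0.14],[0,0,0,-0.14],[0,0,0,-0.14],[-1.34,-4.44,0,0],[-1.34,-4.44,0,0]]]' --claw 0

```text
clock: 0.6
tcp_pos: [0.21, 0.4621, 0.2378]
orientation: [-0.0, -0.058, 0.998, -0.001]
contact_force: [0.5, -0.5, 1.0]
opening: 0.999
finger_force: 0.0
```

>>> jog_arm --motion '[[[-1.34,-4.44,0,0],[-1.34,-4.44,0,0],[-1.34,-4.44,0,0],[-1.34,-4.44,0,0],[-1.34,-4.44,0,0]]]'

```text
clock: 1.1
tcp_pos: [0.302, 0.2483, 0.2386]
orientation: [0.0, -0.057, 0.998, -0.0]
contact_force: [1.5, -1.2, 0.4]
opening: 0.997
finger_force: 0.0
```

>>> jog_arm --motion '[[[-1.34,-4.44,0,0],[-1.34,-4.44,0,0],[-1.34,-4.44,0,0],[-1.34,-4.44,0,0],[-1.34,-4.44,0,0]]]'

```text
clock: 1.6
tcp_pos: [0.3938, 0.035, 0.2387]
orientation: [0.0, -0.056, 0.998, 0.0]
contact_force: [1.2, 0.4, 0.0]
opening: 1.002
finger_force: 0.0
```

>>> jog_arm --motion '[[[-1.34,-4.44,0,0],[-1.34,-4.44,0,0],[-1.34,-4.44,0,0],[-1.34,-4.44,0,0],[-1.34,-4.44,0,0]]]'

```text
clock: 2.1
tcp_pos: [0.4855, -0.178, 0.2383]
orientation: [-0.0, -0.056, 0.998, 0.0]
contact_force: [-0.0, 0.1, 0.6]
opening: 0.997
finger_force: 0.0
```

>>> jog_arm --motion '[[[-1.34,-4.44,0,0],[-1.34,-4.44,0,0],[-1.34,-4.44,0,0],[0,0,0,0],[0,0,0,0]]]'

```text
clock: 2.6
tcp_pos: [0.5397, -0.3042, 0.2373]
orientation: [-0.001, -0.056, 0.998, 0.001]
contact_force: [0.5, 1.0, -0.5]
opening: 1.003
finger_force: 0.0
```

```bash
python3 - <<'E'
from h import *
plan((.5396,-.3037,.026),3.255)
E
```

```text
shift cm [ 0.    0.05 21.13] ang now -3.030 spin -0.002 t 2.6 q [-0.7   0.28  1.49  0.    1.37 -2.39] tcp [ 0.5397 -0.3042  0.2373]
```

>>> jog_arm --motion '[[[0,0,4.2,0],[0,0,4.2,0],[0,0,4.2,0],[0,0,4.2,0],[0,0,4.2,0]]]'

```text
clock: 3.1
tcp_pos: [0.54, -0.302, 0.028]
orientation: [0.0, -0.057, 0.998, -0.0]
contact_force: [0.5, -1.1, -0.6]
opening: 0.998
finger_force: 0.0
```

```bash
python3 - <<'E'
from h import *
S=snap("scene");T=snap("top");plan((.5396,-.3037,.026),3.255)
def crop(s,x,y):return cv2.resize(s["image"][y:y+80,x:x+80],(400,400),interpolation=cv2.INTER_CUBIC)
cv2.imwrite("pics/g1.png",np.hstack([crop(T,365,175),crop(S,190,195)]))
E
```

```text
shift cm [-0.31 -0.53 -0.32] ang now -3.027 spin 0.001 t 3.2 q [-0.7   0.54  1.62  0.    1.   -2.39] tcp [ 0.5359 -0.2988  0.0228]
```

View pics/g1.png

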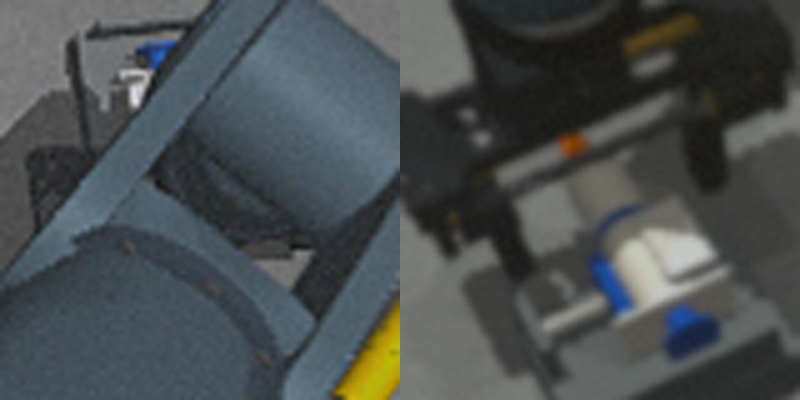

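The fingers straddle the front half of the barrel (scene crop: fingers at about (515,245) and (705,160), barrel at (600,190)). Settle, then grip.

>>> jog_arm --motion '[[[0,0,0,0],[0,0,0,0]]]'

```text
clock: 3.4
tcp_pos: [0.542, -0.3046, 0.0319]
orientation: [0.002, -0.057, 0.998, -0.002]
contact_force: [0.0, -0.5, -0.1]
opening: 1.002
finger_force: 0.0
```

>>> jog_arm --motion '[[[0,0,0,0],[0,0,0,0],[0,0,0,0],[0,0,0,0],[0,0,0,0]]]' --claw 255 --newtons 40

```text
clock: 3.9
tcp_pos: [0.5403, -0.304, 0.0289]
orientation: [0.0, -0.057, 0.998, -0.0]
contact_force: [-0.4, -0.8, 0.1]
opening: 0.569
finger_force: 0.0
```

>>> jog_arm --motion '[[[0,0,0,0],[0,0,0,0],[0,0,0,0]]]'

```text
clock: 4.2
tcp_pos: [0.5402, -0.3038, 0.0286]
orientation: [-0.0, -0.057, 0.998, 0.0]
contact_force: [-0.5, -0.3, -0.3]
opening: 0.331
finger_force: 39.8
```

```bash
python3 - <<'E'
from h import *
plan((.5396,-.3037,.026),3.255); s=arm.state();print(s["opening"]*88,s["contact_force"],s["moment"])
E
```

```text
shift cm [0.05 0.02 0.26] ang now -3.028 spin -0.000 t 4.2 q [-0.7   0.53  1.61 -0.    1.   -2.39] tcp [ 0.5402 -0.3038  0.0286]
29.114934183923726 [-0.48886828 -0.28249124 -0.2539244 ] [ 1.80486141e-02  7.09492993e-03 -3.61140836e-05]
```

>>> jog_arm --motion '[[[0,-0.3,0,0],[0,-0.3,0,0],[0,-0.4,0,0],[0,-0.4,0,0],[0,-0.4,0,0]]]'

```text
clock: 4.7
tcp_pos: [0.542, -0.3215, 0.0284]
orientation: [-0.0, -0.057, 0.998, 0.001]
contact_force: [-0.3, 5.2, 0.7]
opening: 0.331
finger_force: 40.0
```

>>> jog_arm --motion '[[[0,0,0,0],[0,0,0,0],[0,0,-0.4,0],[0,0,-0.6,0]]]'

```text
clock: 5.1
tcp_pos: [0.5415, -0.3209, 0.0379]
orientation: [-0.001, -0.057, 0.998, 0.001]
contact_force: [-0.4, 4.3, -2.8]
opening: 0.328
finger_force: 39.9
```

```bash
python3 - <<'E'
from h import *
plan((.5396,-.3037,.026),3.255); s=arm.state();print(s["opening"]*88,s["contact_force"],s["moment"])
S=snap("scene")
cv2.imwrite("pics/g2.png",cv2.resize(S["image"][190:290,180:290],(550,500),interpolation=cv2.INTER_CUBIC))
E
```

```text
shift cm [-0.01  1.73  1.19] ang now -3.028 spin -0.000 t 5.1 q [-0.72  0.54  1.58  0.    1.03 -2.41] tcp [ 0.5415 -0.3209  0.0379]
28.89986598700211 [-0.3728402   4.25301676 -2.81179714] [0.71965853 0.11907693 0.14010459]
```

View pics/g2.png

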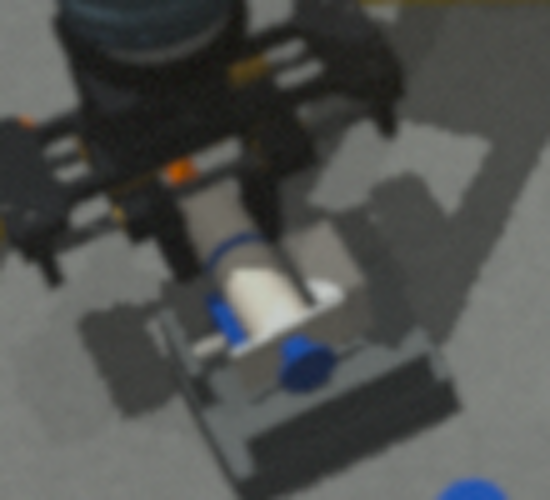

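The barrel now stands clear of the white hook (barrel (265,290), hook (325,285)), with the jaw pressed aside. Lift.

>>> jog_arm --motion '[[[0,0,-1,0],[0,0,-1,0],[0,0,-1,0],[0,0,-1.5,0],[0,0,-1.5,0]]]'

```text
clock: 5.65
tcp_pos: [0.5425, -0.3224, 0.1006]
orientation: [0.0, -0.056, 0.998, -0.001]
contact_force: [0.6, 0.7, -1.4]
opening: 0.329
finger_force: 39.9
```

>>> jog_arm --motion '[[[0,0,-3,0],[0,0,-3,0],[0,0,-3,0],[0,0,0,0],[0,0,0,0]]]'

```text
clock: 6.15
tcp_pos: [0.5426, -0.3222, 0.1901]
orientation: [0.001, -0.057, 0.998, -0.001]
contact_force: [-1.0, 0.3, -1.4]
opening: 0.325
finger_force: 39.8
```

```bash
python3 - <<'E'
from h import *
plan((.55,-.13,.19),0); s=arm.state();print(s["opening"]*88,s["contact_force"],s["moment"])
S=snap("scene")
cv2.imwrite("pics/g3.png",cv2.resize(S["image"][120:290,180:380],(600,510),interpolation=cv2.INTER_CUBIC))
E
```

```text
shift cm [-2.900e+00  1.902e+01  1.000e-02] ang now -3.029 spin -3.029 t 6.15 q [-0.72  0.35  1.51 -0.    1.29 -2.41] tcp [ 0.5426 -0.3222  0.1901]
28.561359728020406 [-1.0490229   0.2943547  -1.39740061] [0.03824723 0.0657481  0.0012693 ]
```

View pics/g3.png

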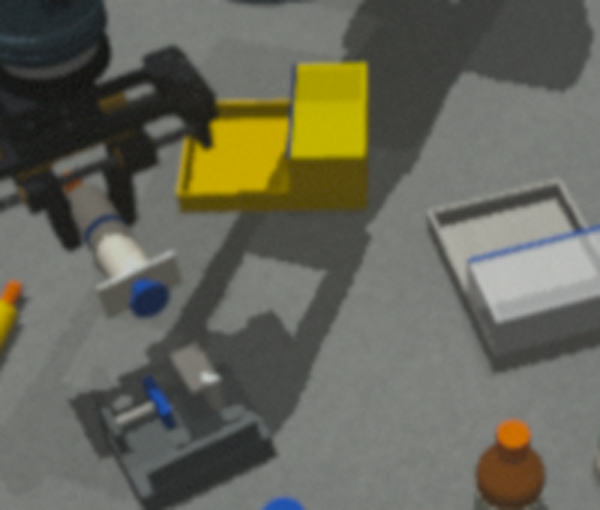

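The syringe is out of the clip and held in the gripper (barrel (115,245), thumb disc (148,297)). Next, move it left and turn it half round.

```bash
python3 - <<'E'
from h import *
plan((.578,-.157,.14),-.1)
E
```

```text
shift cm [-5.44 15.94  4.84] ang now -3.029 spin -2.929 t 6.2 q [-0.72  0.35  1.51 -0.    1.29 -2.41] tcp [ 0.5419 -0.3216  0.1884]
```

>>> jog_arm --motion '[[[-1.36,3.98,0,0],[-1.36,3.98,0,0],[-1.36,3.98,0,0],[-1.36,3.98,0,0],[0,0,0,0.146]]]'

```text
clock: 6.7
tcp_pos: [0.5778, -0.1519, 0.1864]
orientation: [-0.002, 0.015, 1.0, 0.002]
contact_force: [-0.2, -0.2, -1.3]
opening: 0.329
finger_force: 39.8
```

>>> jog_arm --motion '[[[0,0,0,0.146],[0,0,0,0.146],[0,0,0,0.146],[0,0,0,0.146],[0,0,0,0.146]]]'

```text
clock: 7.2
tcp_pos: [0.5772, -0.1569, 0.1864]
orientation: [-0.002, 0.375, 0.927, 0.0]
contact_force: [-0.6, 0.3, -1.3]
opening: 0.327
finger_force: 39.8
```

>>> jog_arm --motion '[[[0,0,0,0.146],[0,0,0,0.146],[0,0,0,0.146],[0,0,0,0.146],[0,0,0,0.146]]]'

```text
clock: 7.7
tcp_pos: [0.5772, -0.1569, 0.1864]
orientation: [-0.002, 0.681, 0.732, -0.001]
contact_force: [0.1, 1.1, -1.1]
opening: 0.33
finger_force: 39.8
```

>>> jog_arm --motion '[[[0,0,0,0.146],[0,0,0,0.146],[0,0,0,0.146],[0,0,0,0.146],[0,0,0,0.146]]]'

```text
clock: 8.2
tcp_pos: [0.5772, -0.1569, 0.1864]
orientation: [-0.002, 0.898, 0.441, -0.001]
contact_force: [-0.6, -0.2, -1.4]
opening: 0.332
finger_force: 39.8
```

>>> jog_arm --motion '[[[0,0,0,0.146],[0,0,0,0.146],[0,0,0,0.146],[0,0,0,0.146],[0,0,0,0.146]]]'

```text
clock: 8.7
tcp_pos: [0.5772, -0.1569, 0.1865]
orientation: [-0.001, 0.996, 0.091, -0.002]
contact_force: [-0.3, 0.2, -1.0]
opening: 0.331
finger_force: 39.8
```

>>> jog_arm --motion '[[[0,0,0,0.146],[0,0,0,0.146],[0,0,4.5,0],[0,0,4.5,0],[0,0,4.5,0]]]'

```text
clock: 9.2
tcp_pos: [0.5771, -0.1569, 0.0508]
orientation: [-0.0, 0.999, -0.052, -0.001]
contact_force: [0.0, -0.6, -1.7]
opening: 0.333
finger_force: 39.8
```

>>> jog_arm --motion '[[[0,0,0,0],[0,0,0,0],[0,0,0,0]]]'

```text
clock: 9.5
tcp_pos: [0.5799, -0.1582, 0.056]
orientation: [0.001, 0.999, -0.052, 0.002]
contact_force: [-0.2, 0.3, -0.9]
opening: 0.33
finger_force: 39.8
```

```bash
python3 - <<'E'
from h import *
plan((.578,-.157,.003),-.1); s=arm.state();print(s["contact_force"],s["moment"],s["opening"])
E
```

```text
shift cm [-0.2 -0.1  5.3] ang now -0.103 spin -0.003 t 9.5 q [-0.46  0.45  1.66  0.    1.02  1.21] tcp [ 0.5799 -0.1582  0.056 ]
[-0.21764873  0.33111797 -0.94603855] [-0.04294504  0.09453459  0.06857865] 0.3299155619460338
```

>>> jog_arm --motion '[[[0,0,2,0],[0,0,1.5,0],[0,0,0.5,0],[0,0,0.3,0],[0,0,0,0]]]'

```text
clock: 10.0
tcp_pos: [0.5786, -0.1575, 0.011]
orientation: [0.0, 0.999, -0.052, 0.0]
contact_force: [0.5, -0.2, -0.7]
opening: 0.326
finger_force: 39.8
```

>>> jog_arm --motion '[[[0,0,0,0],[0,0,0,0],[0,0,0,0]]]'

```text
clock: 10.3
tcp_pos: [0.5786, -0.1575, 0.0112]
orientation: [0.0, 0.999, -0.052, 0.0]
contact_force: [0.7, -0.3, -0.9]
opening: 0.33
finger_force: 39.8
```

>>> jog_arm --motion '[[[0,0,0.4,0],[0,0,0.3,0],[0,0,0,0],[0,0,0,0],[0,0,0,0]]]'

```text
clock: 10.8
tcp_pos: [0.5784, -0.1575, 0.0037]
orientation: [0.0, 0.999, -0.052, 0.0]
contact_force: [-0.4, 0.6, -1.2]
opening: 0.325
finger_force: 39.8
```

>>> jog_arm --motion '[[[0,0,0,0],[0,0,0,0],[0,0,0,0],[0,0,0,0],[0,0,0,0]]]' --claw 110

```text
clock: 11.3
tcp_pos: [0.5784, -0.1575, 0.0038]
orientation: [0.0, 0.999, -0.052, 0.0]
contact_force: [-0.4, -0.9, 0.4]
opening: 0.571
finger_force: 0.0
```

```bash
python3 - <<'E'
from h import *
plan((.578,-.157,.003),-.1); s=arm.state();print(s["contact_force"],s["moment"],s["opening"]*88)
E
```

```text
shift cm [-0.04 -0.04  0.08] ang now -0.103 spin -0.003 t 11.3 q [-0.46  0.54  1.67 -0.    0.93  1.21] tcp [ 0.5784 -0.1575  0.0038]
[-0.44952164 -0.88602531  0.36647929] [-0.0153161   0.15361436  0.03518901] 50.27146700801658
```

>>> jog_arm --motion '[[[0,0,-2,0],[0,0,-4,0],[0,0,-4.5,0],[0,0,-4.5,0],[0,4.5,0,0]]]'

```text
clock: 11.8
tcp_pos: [0.5782, -0.2004, 0.1616]
orientation: [0.002, 0.999, -0.049, 0.006]
contact_force: [2.3, -0.7, -1.0]
opening: 0.567
finger_force: 0.0
```

>>> jog_arm --motion '[[[0,4.5,0,0],[0,4.5,0,0],[0,4.5,0,0],[0,4.5,0,0],[0,0,0,0]]]'

```text
clock: 12.3
tcp_pos: [0.5537, -0.3871, 0.1539]
orientation: [0.001, 0.999, -0.054, 0.0]
contact_force: [-0.5, 1.2, 0.6]
opening: 0.569
finger_force: 0.0
```

```bash
python3 - <<'E'
from h import *
import pickle
S=snap("scene");T=snap("top");pickle.dump((S,T),open("p1.pkl","wb"))
def crop(s,x,y,w,h):
    c=cv2.resize(s["image"][y:y+h,x:x+w],None,fx=4,fy=4,interpolation=cv2.INTER_CUBIC)
    for i in range(0,w,10): cv2.putText(c,str(x+i),(i*4,8),0,.28,(0,255,255));cv2.line(c,(i*4,10),(i*4,14),(0,255,255))
    for i in range(10,h,10): cv2.putText(c,str(y+i),(0,i*4+3),0,.28,(0,255,255))
    return c
cv2.imwrite("pics/p1.png",np.hstack([crop(T,262,165,100,90),crop(S,265,160,100,90)]))
E
```

```text
(no output)
```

View pics/p1.png

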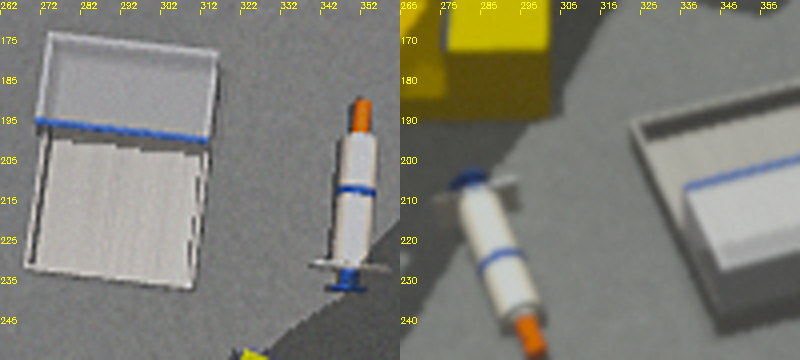

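The syringe lies flat: top-view tip (352.6,189.7), thumb end (348.3,237.7). Tray: guard edge (271,195)–(314,200.5), near wall corners (269,232) and (310,237).

```bash
python3 - <<'E'
from h import *
import pickle
np.set_printoptions(precision=4,suppress=True)
S,T=pickle.load(open("p1.pkl","rb"))
def ors(s,box,lo,hi):
    m=cv2.inRange(cv2.cvtColor(s["image"],cv2.COLOR_BGR2HSV),lo,hi);x,y,X,Y=box
    yy,xx=np.nonzero(m[y:Y,x:X]);return (xx.mean()+x,yy.mean()+y)
O=((5,150,120),(18,255,255));B=((100,120,60),(125,255,255))
for n,bt,bs,c in(('cap',(340,180,365,205),(285,235,305,255),O),('ring',(340,205,362,218),(275,215,300,235),B),('thumb',(340,231,355,242),(275,198,295,207),B)):
    a=ors(T,bt,*c);b=ors(S,bs,*c);print(n,a,b,*tri(T,a,S,b),'onz',onz(T,*a,.015 if n!='ring' else .03))
print('tip',onz(T,352.6,189.7,.015),'end',onz(T,348.3,237.7,.015))
for n,a,b,z in(('-x',(269,232),(310,237),.024),('guard',(271.2,195),(314.2,200.5),.065),('far',(274.5,173.2),(316.2,178.2),.068)):
    L=onz(T,*a,z);R=onz(T,*b,z);d=L-R;print(n,L,R,'mid',(L+R)/2,'w',np.hypot(*d[:2]),'yaw',np.arctan2(-d[0],d[1]))
E
```

```text
cap (np.float64(352.11764705882354), np.float64(193.55882352941177)) (np.float64(297.1666666666667), np.float64(243.33333333333334)) [ 0.6148 -0.1631  0.0216] 0.0011686730160328945 onz [ 0.6161 -0.1642  0.015 ]
 ** On entry to DLASCL parameter number  4 had an illegal value
 ** On entry to DLASCL parameter number  4 had an illegal value
 ** On entry to DLASCL parameter number  4 had an illegal value
 ** On entry to DLASCL parameter number  4 had an illegal value
 ** On entry to DLASCL parameter number  5 had an illegal value
 ** On entry to DLASCL parameter number  4 had an illegal value<stdin>:7: RuntimeWarning: Mean of empty slice.
  ret = ret.dtype.type(ret / rcount)
Traceback (most recent call last):
  File "h.py", line 13, in tri
    t=np.linalg.lstsq(np.c_[d1,-d2],o2-o1,rcond=None)[0]
      ~~~~~~~~~~~~~~~^^^^^^^^^^^^^^^^^^^^^^^^^^^^^^^^
numpy.linalg.LinAlgError: SVD did not converge in Linear Least Squares
```

```bash
python3 - <<'E'
from h import *
import pickle
np.set_printoptions(precision=4,suppress=True)
S,T=pickle.load(open("p1.pkl","rb"))
print('ring',*tri(T,(351.2,212.3),S,(289.7,225)))
print('tip',onz(T,352.6,189.7,.015),'end',onz(T,348.3,237.7,.015))
for n,a,b,z in(('-x',(269,232),(310,237),.024),('guard',(271.2,195),(314.2,200.5),.065),('far',(274.5,173.2),(316.2,178.2),.068)):
    L=onz(T,*a,z);R=onz(T,*b,z);d=L-R;print(n,L,R,'mid',(L+R)/2,'w',np.hypot(*d[:2]),'yaw',np.arctan2(-d[0],d[1]))
for b in((690/8,0),):
    print('gL,gR tri',*tri(T,(314.2,200.5),S,(336.5,206.8)))
E
```

```text
ring [ 0.5565 -0.1589  0.0252] 0.0020910353101904304
tip [ 0.6282 -0.1658  0.015 ] end [ 0.4804 -0.1509  0.015 ]
-x [0.4961 0.0872 0.024 ] [ 0.4814 -0.036   0.024 ] mid [0.4887 0.0256 0.024 ] w 0.12405459785069528 yaw -0.11881673669567797
guard [0.6009 0.0778 0.065 ] [ 0.5846 -0.0489  0.065 ] mid [0.5928 0.0145 0.065 ] w 0.12774842006295226 yaw -0.12854482011090035
far [0.6664 0.0693 0.068 ] [ 0.6511 -0.0545  0.068 ] mid [0.6587 0.0074 0.068 ] w 0.12475731227465814 yaw -0.12288173548877696
gL,gR tri [ 0.5852 -0.046   0.0678] 0.006297600954009024
```

```bash
python3 - <<'E'
from h import *
plan((.5257,-.1556,.05),-.1)
E
```

```text
shift cm [ -5.25 -22.21  10.33] ang now -0.105 spin -0.005 t 12.4 q [-0.78  0.47  1.41  0.    1.26  0.9 ] tcp [ 0.5545 -0.382   0.1533]
```

>>> jog_arm --motion '[[[-1.05,-4.45,0,0],[-1.05,-4.45,0,0],[-1.05,-4.45,0,0],[-1.05,-4.45,0,0],[-1.05,-4.45,0,0]]]' --claw 60

```text
clock: 12.9
tcp_pos: [0.5251, -0.1509, 0.1537]
orientation: [-0.0, 0.999, -0.051, -0.0]
contact_force: [0.1, 0.1, 0.3]
opening: 0.764
finger_force: 0.0
```

>>> jog_arm --motion '[[[0,0,3,0],[0,0,3,0],[0,0,0,0],[0,0,0,0],[0,0,0,0]]]'

```text
clock: 13.4
tcp_pos: [0.5269, -0.1547, 0.0953]
orientation: [0.0, 0.999, -0.051, 0.001]
contact_force: [0.3, -0.2, -0.9]
opening: 0.76
finger_force: 0.0
```

```bash
python3 - <<'E'
from h import *
plan((.5257,-.1556,.003),-.1)
E
```

```text
shift cm [-0.11  0.11  9.23] ang now -0.103 spin -0.003 t 13.4 q [-0.5   0.3   1.78  0.    1.06  1.17] tcp [ 0.5269 -0.1547  0.0953]
```

>>> jog_arm --motion '[[[-0.1,0.1,3,0],[0,0,3,0],[0,0,2,0],[0,0,0.8,0],[0,0,0.3,0]]]'

```text
clock: 13.9
tcp_pos: [0.5252, -0.1558, 0.0031]
orientation: [0.0, 0.999, -0.052, 0.0]
contact_force: [-0.1, 0.3, 0.2]
opening: 0.763
finger_force: 0.0
```

>>> jog_arm --motion '[[[0,0,0,0],[0,0,0,0],[0,0,0,0],[0,0,0,0]]]'

```text
clock: 14.3
tcp_pos: [0.5253, -0.1557, 0.0035]
orientation: [0.0, 0.999, -0.052, 0.001]
contact_force: [-1.0, 0.3, 1.0]
opening: 0.764
finger_force: 0.0
```

>>> jog_arm --motion '[[[0,0,0,0],[0,0,0,0],[0,0,0,0],[0,0,0,0],[0,0,0,0]]]' --claw 255 --newtons 30

```text
clock: 14.8
tcp_pos: [0.5247, -0.1553, 0.0026]
orientation: [-0.0, 0.999, -0.052, -0.0]
contact_force: [0.3, -0.4, 0.9]
opening: 0.337
finger_force: 14.4
```

>>> jog_arm --motion '[[[0,0,0,0],[0,0,0,0]]]'

```text
clock: 15.0
tcp_pos: [0.5247, -0.1553, 0.0027]
orientation: [-0.0, 0.999, -0.052, -0.0]
contact_force: [0.0, 0.5, -1.0]
opening: 0.333
finger_force: 29.9
```

```bash
python3 - <<'E'
from h import *
import pickle
# pre-insert: mid at tray x -85, grasp at mid-29 ; tray yaw -.123
c=np.array([.575,.0165]);u=np.array([np.cos(.123),-np.sin(.123)])
for m in(-.09,-.002):
    g=c+u*(m-.029);print(m,g);plan((*g,.033),-.123,-.123)
s=arm.state();print(s["contact_force"],s["opening"]*88)
E
```

```text
-0.09 [0.45689904 0.03110012]
shift cm [ -9.02 -17.67  -3.03] ang now -0.103 spin 0.020 t 15.0 q [-0.5   0.45  1.81  0.    0.88  1.17] tcp [ 0.5247 -0.1553  0.0027]
-0.002 [0.5442342  0.02030339]
shift cm [ -0.22 -17.67  -3.03] ang now -0.103 spin 0.020 t 15.0 q [-0.5   0.45  1.81  0.    0.88  1.17] tcp [ 0.5247 -0.1553  0.0027]
[ 0.03929549  0.50259859 -1.03368571] 29.328384683226755
```

>>> jog_arm --motion '[[[0,0,-1,0],[0,0,-3,0],[0,0,-3.7,0],[0,0,-4,0],[0,0,0,0.02]]]'

```text
clock: 15.5
tcp_pos: [0.5285, -0.1573, 0.1263]
orientation: [0.002, 0.998, -0.062, 0.005]
contact_force: [-0.1, -0.6, -0.7]
opening: 0.331
finger_force: 29.9
```

>>> jog_arm --motion '[[[-1.8,-3.53,0,0],[-1.8,-3.53,0,0],[-1.8,-3.53,0,0],[-1.8,-3.53,0,0],[-1.8,-3.53,0,0]]]'

```text
clock: 16.0
tcp_pos: [0.4558, 0.0322, 0.1193]
orientation: [-0.0, 0.998, -0.062, -0.0]
contact_force: [1.5, 0.0, -1.3]
opening: 0.331
finger_force: 29.9
```

>>> jog_arm --motion '[[[0,0,3,0],[0,0,3,0],[0,0,2,0],[0,0,0,0],[0,0,0,0]]]'

```text
clock: 16.5
tcp_pos: [0.4568, 0.0309, 0.0396]
orientation: [-0.0, 0.998, -0.062, -0.001]
contact_force: [0.8, -0.4, -0.6]
opening: 0.335
finger_force: 29.9
```

>>> jog_arm --motion '[[[0,0,0,0],[0,0,0,0]]]'

```text
clock: 16.7
tcp_pos: [0.4582, 0.0305, 0.0409]
orientation: [0.0, 0.998, -0.062, 0.001]
contact_force: [-0.3, 0.7, -1.5]
opening: 0.336
finger_force: 29.9
```

```bash
python3 - <<'E'
from h import *
import pickle
plan((.4569,.0311,.032),-.123)
S=snap("scene");T=snap("top");pickle.dump((S,T),open("p2.pkl","wb"))
cv2.imwrite("pics/p2.png",cv2.resize(S["image"][130:250,300:420],(600,600),interpolation=cv2.INTER_CUBIC))
E
```

```text
shift cm [-0.14 -0.04  0.89] ang now -0.123 spin -0.000 t 16.7 q [-0.19  0.22  2.03  0.    0.89  1.5 ] tcp [0.4582 0.0305 0.0409]
```

View pics/p2.png

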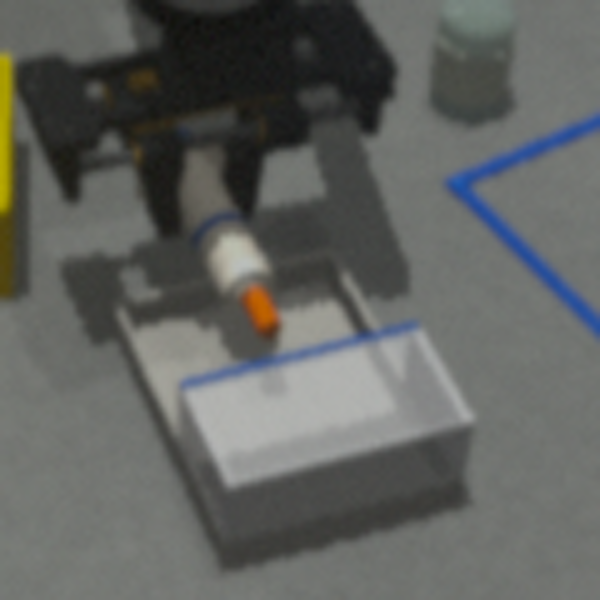

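The cap tip (275,330) points at the middle of the blue mouth edge (300,355), with the syringe over the near wall. Check the tip height by projection.

```bash
python3 - <<'E'
from h import *
import pickle
S,T=pickle.load(open("p2.pkl","rb"))
m=cv2.inRange(cv2.cvtColor(S["image"],cv2.COLOR_BGR2HSV),(3,130,90),(18,255,255))[180:205,340:365]
yy,xx=np.nonzero(m);print('cap centroid',xx.mean()+340,yy.mean()+180,len(xx))
st=arm.state();u=np.array([np.cos(.123),-np.sin(.123),0])
p=st["tcp_pos"]+u*(.029+.0595)
for dz in(.0023,.0123,.0223):print(dz,proj(S,p+[0,0,dz]))
E
```

```text
cap centroid 351.5882352941176 191.31372549019608 51
0.0023 [[351.0138812 195.0531057]]
0.0123 [[351.18496345 192.38496347]]
0.0223 [[351.35808381 189.68221935]]
```

>>> jog_arm --motion '[[[0,0,0.7,0],[0,0,0,0],[1,0,0,0],[1.5,0,0,0],[1.5,0,0,0]]]'

```text
clock: 17.3
tcp_pos: [0.498, 0.0257, 0.0328]
orientation: [0.0, 0.998, -0.062, 0.0]
contact_force: [0.1, 0.1, -0.4]
opening: 0.334
finger_force: 29.9
```

>>> jog_arm --motion '[[[1.5,0,0,0],[1.5,0,0,0],[1,0,0,0],[0,0,0,0],[0,0,0,0]]]'

```text
clock: 17.8
tcp_pos: [0.5361, 0.0211, 0.0324]
orientation: [-0.0, 0.998, -0.062, -0.0]
contact_force: [-1.0, 0.7, -1.4]
opening: 0.333
finger_force: 29.9
```

```bash
python3 - <<'E'
from h import *
plan((.5442,.0203,.007),-.123);print(arm.state()["contact_force"])
E
```

```text
shift cm [ 0.81 -0.02  2.54] ang now -0.123 spin -0.000 t 17.8 q [-0.18  0.38  1.83 -0.    0.93  1.51] tcp [0.5361 0.0211 0.0324]
[-0.98230934  0.6739978  -1.43145863]
```

>>> jog_arm --motion '[[[0.9,0,0,0],[0,0,0,0],[0,0,0.7,0],[0,0,0.7,0],[0,0,0,0]]]'

```text
clock: 18.3
tcp_pos: [0.5441, 0.0201, 0.0172]
orientation: [-0.0, 0.998, -0.062, -0.001]
contact_force: [0.6, -0.1, -0.9]
opening: 0.331
finger_force: 29.9
```

>>> jog_arm --motion '[[[0,0,0.5,0],[0,0,0.3,0],[0,0,0.1,0],[0,0,0,0],[0,0,0,0]]]'

```text
clock: 18.8
tcp_pos: [0.5456, 0.0199, 0.0098]
orientation: [0.0, 0.998, -0.062, 0.0]
contact_force: [-0.5, -0.3, -1.3]
opening: 0.332
finger_force: 29.9
```

```bash
python3 - <<'E'
from h import *
plan((.5442,.0203,.007),-.123);print(arm.state()["contact_force"],arm.state()["moment"])
E
```

```text
shift cm [-0.14 -0.02  0.28] ang now -0.123 spin -0.000 t 18.8 q [-0.18  0.44  1.81  0.    0.89  1.51] tcp [0.5456 0.0199 0.0098]
[-0.46533145 -0.32892706 -1.28499025] [0.01574136 0.17532319 0.03106538]
```

>>> jog_arm --motion '[[[0,0,0.25,0],[0,0,0,0],[0,0,0,0],[0,0,0,0]]]'

```text
clock: 19.2
tcp_pos: [0.5455, 0.0199, 0.0073]
orientation: [0.0, 0.998, -0.062, 0.0]
contact_force: [-0.2, -0.1, -1.3]
opening: 0.331
finger_force: 29.9
```

>>> jog_arm --motion '[[[0,0,0,0],[0,0,0,0],[0,0,0,0],[0,0,0,0],[0,0,0,0]]]' --claw 110

```text
clock: 19.7
tcp_pos: [0.5455, 0.0198, 0.0073]
orientation: [0.0, 0.998, -0.062, 0.0]
contact_force: [-0.0, 0.4, -0.8]
opening: 0.571
finger_force: 0.0
```

>>> jog_arm --motion '[[[0,0,-0.5,0],[0,0,-1.5,0],[0,0,-3,0],[0,0,-4,0],[0,0,-4,0]]]'

```text
clock: 20.2
tcp_pos: [0.5452, 0.0199, 0.1395]
orientation: [0.0, 0.998, -0.062, 0.0]
contact_force: [0.5, -0.6, 0.5]
opening: 0.567
finger_force: 0.0
```

>>> jog_arm --motion '[[[-4.5,0,0,0],[-4.5,0,0,0],[-3,0,0,0],[0,0,0,0]]]'

```text
clock: 20.6
tcp_pos: [0.423, 0.0355, 0.1376]
orientation: [-0.0, 0.998, -0.061, -0.001]
contact_force: [0.7, -0.3, -0.4]
opening: 0.572
finger_force: 0.0
```

```bash
python3 - <<'E'
from h import *
import pickle
plan((.57,-.14,.15),-.123+1.571)
S=snap("scene");T=snap("top");pickle.dump((S,T),open("p3.pkl","wb"))
def crop(s,x,y,w,h):
    c=cv2.resize(s["image"][y:y+h,x:x+w],None,fx=4,fy=4,interpolation=cv2.INTER_CUBIC)
    for i in range(0,w,10): cv2.putText(c,str(x+i),(i*4,8),0,.28,(0,255,255))
    for i in range(10,h,10): cv2.putText(c,str(y+i),(0,i*4+3),0,.28,(0,255,255))
    return c
cv2.imwrite("pics/p3.png",np.hstack([crop(T,245,155,100,90),crop(S,310,160,100,90)]))
E
```

```text
shift cm [16.74 15.63 -1.24] ang now -0.123 spin -1.571 t 20.6 q [-0.2  -0.04  2.06 -0.    1.12  1.5 ] tcp [0.423  0.0355 0.1376]
```

View pics/p3.png

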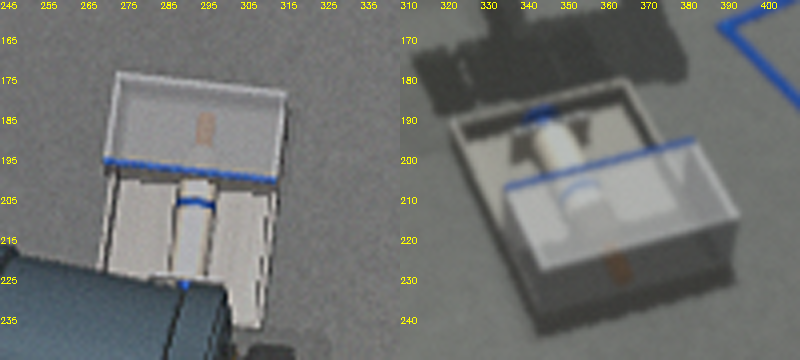

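The syringe lies flat on the tray floor: cap seen through the guard at top (294,187), thumb disc (291,227) inside the near wall, tray unmoved. Next, turn the tool and set it down beside the tray's -y wall to push.

>>> jog_arm --motion '[[[3.83,2.2,0,0],[3.83,2.2,0,0],[3.83,2.2,0,0],[3.83,2.2,0,0],[0,0,0,-0.143]]]' --claw 0

```text
clock: 21.2
tcp_pos: [0.5729, -0.0759, 0.1376]
orientation: [0.001, 1.0, 0.009, 0.002]
contact_force: [0.2, 1.2, -0.6]
opening: 0.988
finger_force: 0.0
```

>>> jog_arm --motion '[[[0,0,0,-0.143],[0,0,0,-0.143],[0,0,0,-0.143],[0,0,0,-0.143],[0,0,0,-0.143]]]'

```text
clock: 21.7
tcp_pos: [0.5692, -0.0722, 0.1376]
orientation: [0.0, 0.932, 0.362, 0.0]
contact_force: [0.7, -0.0, 0.9]
opening: 0.998
finger_force: 0.0
```

>>> jog_arm --motion '[[[0,0,0,-0.143],[0,0,0,-0.143],[0,0,0,-0.143],[0,0,0,-0.143],[0,0,0,-0.141]]]'

```text
clock: 22.2
tcp_pos: [0.5692, -0.0722, 0.1376]
orientation: [0.001, 0.747, 0.664, 0.0]
contact_force: [-0.6, -0.4, -0.4]
opening: 1.002
finger_force: 0.0
```

>>> jog_arm --motion '[[[0,0,0,0],[0,0,0,0],[0,0,0,0]]]'

```text
clock: 22.5
tcp_pos: [0.5681, -0.0718, 0.1373]
orientation: [0.0, 0.75, 0.661, 0.0]
contact_force: [-0.0, -0.2, 0.3]
opening: 0.996
finger_force: 0.0
```

```bash
python3 - <<'E'
from h import *
plan((.5642,-.0708,.013),1.448)
E
```

```text
shift cm [ 0.05 -0.4  12.43] ang now 1.445 spin -0.003 t 22.5 q [-0.33  0.29  1.7   0.    1.16 -0.21] tcp [ 0.5681 -0.0718  0.1373]
```

>>> jog_arm --motion '[[[0,0,4,0],[0,0,4,0],[0,0,3,0],[0,0,1.4,0],[0,0,0,0]]]'

```text
clock: 23.0
tcp_pos: [0.5662, -0.0711, 0.0113]
orientation: [-0.002, 0.75, 0.662, -0.001]
contact_force: [-0.5, -0.3, 1.2]
opening: 0.997
finger_force: 0.0
```

>>> jog_arm --motion '[[[0,0,0,0],[0,0,0,0],[0.4,0,0,0],[0.4,0,0,0],[0,0,0,0]]]'

```text
clock: 23.5
tcp_pos: [0.569, -0.063, 0.0139]
orientation: [0.0, 0.749, 0.663, 0.0]
contact_force: [-0.1, 0.5, 0.7]
opening: 0.998
finger_force: 0.0
```

>>> jog_arm --motion '[[[0.3,0,0,0],[0.3,0,0,0],[0.3,0,0,0],[0,0,0,0],[0,0,0,0]]]'

```text
clock: 24.0
tcp_pos: [0.5697, -0.0545, 0.0132]
orientation: [-0.0, 0.749, 0.662, 0.0]
contact_force: [0.0, -0.5, 0.1]
opening: 1.0
finger_force: 0.0
```

```bash
python3 - <<'E'
from h import *
plan((.5642,-.0708,.013),1.448);print(arm.state()["contact_force"],arm.state()["moment"])
E
```

```text
shift cm [-1.68 -0.34  0.02] ang now 1.448 spin -0.000 t 24.0 q [-0.3   0.48  1.74  0.    0.92 -0.18] tcp [ 0.5697 -0.0545  0.0132]
[ 0.00504274 -0.45795943  0.11524263] [-0.09539153  0.06690533  0.00896751]
```

>>> jog_arm --motion '[[[0.2,0,0,0],[0.2,0,0,0],[0,0,0,0]]]'

```text
clock: 24.3
tcp_pos: [0.5702, -0.0508, 0.0132]
orientation: [0.0, 0.749, 0.662, -0.0]
contact_force: [-1.0, -2.0, -1.6]
opening: 0.999
finger_force: 1.2
```

>>> jog_arm --motion '[[[0.3,0,0,0],[0.3,0,0,0],[0,0,0,0]]]'

```text
clock: 24.6
tcp_pos: [0.5709, -0.0442, 0.0132]
orientation: [-0.0, 0.749, 0.662, 0.0]
contact_force: [-0.0, -1.2, -1.3]
opening: 1.002
finger_force: 0.5
```

```bash
python3 - <<'E'
from h import *
plan((.556,.208,.013),1.664);print(arm.state()["contact_force"],arm.state()["moment"])
E
```

```text
shift cm [ 2.485e+01 -4.580e+00  2.000e-02] ang now 1.448 spin -0.216 t 24.6 q [-0.28  0.48  1.74  0.    0.92 -0.16] tcp [ 0.5709 -0.0442  0.0132]
[-0.0406651  -1.21689327 -1.29761135] [-0.19909913  0.10921978 -0.08620683]
```

>>> jog_arm --motion '[[[0.4,-0.02,0,-0.003],[0.8,-0.05,0,-0.007],[1,-0.06,0,-0.0085],[1,-0.06,0,-0.0085],[1,-0.06,0,-0.0085]]]'

```text
clock: 25.1
tcp_pos: [0.573, -0.0015, 0.0132]
orientation: [-0.0, 0.737, 0.676, 0.0]
contact_force: [0.0, -2.4, -1.5]
opening: 1.003
finger_force: 1.3
```

>>> jog_arm --motion '[[[1,-0.06,0,-0.0085],[1,-0.06,0,-0.0085],[1,-0.06,0,-0.0085],[1,-0.06,0,-0.0085],[1,-0.06,0,-0.0085]]]'

```text
clock: 25.6
tcp_pos: [0.5735, 0.0482, 0.0132]
orientation: [-0.0, 0.723, 0.691, -0.0]
contact_force: [0.4, -2.5, -2.0]
opening: 1.001
finger_force: 1.4
```

>>> jog_arm --motion '[[[1,-0.06,0,-0.0085],[1,-0.06,0,-0.0085],[1,-0.06,0,-0.0085],[1,-0.06,0,-0.0085],[1,-0.06,0,-0.0085]]]'

```text
clock: 26.1
tcp_pos: [0.5719, 0.0983, 0.0132]
orientation: [-0.0, 0.708, 0.706, -0.0]
contact_force: [0.3, -2.7, -0.9]
opening: 1.002
finger_force: 1.4
```

>>> jog_arm --motion '[[[0.8,-0.05,0,-0.0065],[0.6,-0.035,0,-0.005],[0.3,-0.02,0,-0.003],[0,0,0,0],[0,0,0,0]]]'

```text
clock: 26.6
tcp_pos: [0.5708, 0.1147, 0.0133]
orientation: [-0.0, 0.703, 0.711, 0.0]
contact_force: [-0.3, -0.2, -0.4]
opening: 1.003
finger_force: 0.0
```

```bash
python3 - <<'E'
from h import *
import pickle
plan((.5588,.2141,.013),1.664);print(arm.state()["contact_force"],arm.state()["moment"])
S=snap("scene");T=snap("top");pickle.dump((S,T),open("p4.pkl","wb"))
def crop(s,x,y,w,h,f):
    c=cv2.resize(s["image"][y:y+h,x:x+w],None,fx=f,fy=f,interpolation=cv2.INTER_CUBIC)
    for i in range(0,w,10): cv2.putText(c,str(x+i),(i*f,8),0,.28,(0,255,255))
    for i in range(10,h,10): cv2.putText(c,str(y+i),(0,i*f+3),0,.28,(0,255,255))
    return c
cv2.imwrite("pics/p4.png",np.hstack([crop(T,175,155,100,120,4),crop(S,375,130,100,120,4)]))
E
```

```text
shift cm [ 9.95 -1.08  0.03] ang now 1.583 spin -0.081 t 26.6 q [-0.01  0.49  1.71  0.    0.93 -0.02] tcp [0.5708 0.1147 0.0133]
[-0.32694105 -0.18148318 -0.35804249] [-0.08324913  0.062242    0.01950368]
```

View pics/p4.png

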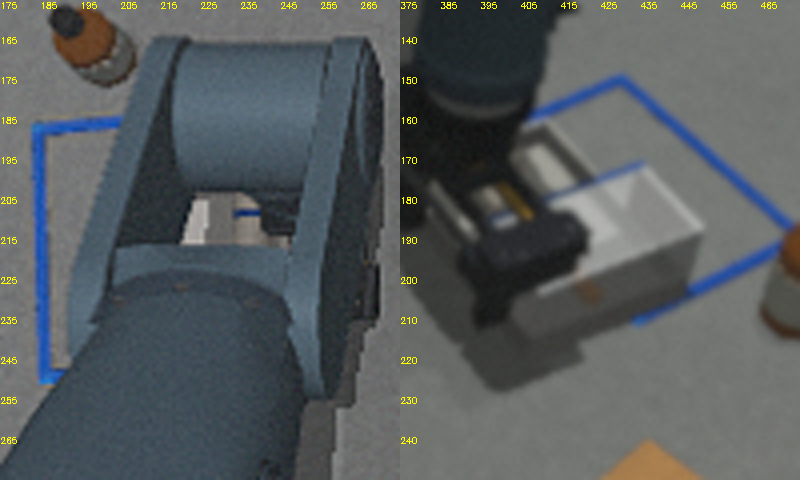

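The tray is partly inside the outline, with the cap still under the guard (scene (590,288) crop) and guard corners at scene px (436.2,170.7) and (450.7,187.5). The top view is blocked by the arm. That was my last picture, so from here I work by masks only.

```bash
python3 - <<'E'
from h import *
import pickle
np.set_printoptions(precision=4,suppress=True)
S,T=pickle.load(open("p4.pkl","rb"));S0,T0=pickle.load(open("p3.pkl","rb"))
def at(c,y,L):return c+np.array([[np.cos(y),-np.sin(y)],[np.sin(y),np.cos(y)]])@L
# calibrate: same corners in p3 picture (edge +y end crop(697,139), far +y corner (738,215))
a0=onz(S0,310+297/4,160+139/4,.065);b0=onz(S0,310+338/4,160+215/4,.068)
c=np.array([.575,.0165])
print('p3 meas',a0,b0,'pred',at(c,-.123,[.017,.062]),at(c,-.123,[.0865,.062]))
a=onz(S,436.2,170.7,.065);b=onz(S,450.7,187.5,.068);d=b-a;print('now',a,b,'yaw',np.arctan2(d[1],d[0]), np.arctan2(*(b0-a0)[[1,0]]))
st=arm.state();yw=ang(st)-np.pi/2
print('tool-based C',at(st["tcp_pos"][:2],yw,[-.0035,.0675]),yw)
E
```

```text
p3 meas [0.5991 0.0858 0.065 ] [0.6671 0.0741 0.068 ] pred [0.5995 0.0759] [0.6685 0.0674]
now [0.5821 0.2583 0.065 ] [0.6529 0.2533 0.068 ] yaw -0.06943776618810153 -0.1702191120202768
tool-based C [0.5666 0.1819] 0.011785997544391025
```

>>> jog_arm --motion '[[[0.5,-0.04,0,-0.004],[0.9,-0.07,0,-0.008],[1,-0.07,0,-0.0085],[1,-0.07,0,-0.0085],[1,-0.07,0,-0.0085]]]'

```text
clock: 27.2
tcp_pos: [0.5664, 0.1593, 0.0133]
orientation: [0.0, 0.689, 0.725, 0.0]
contact_force: [1.6, -3.1, -0.3]
opening: 0.999
finger_force: 1.8
```

>>> jog_arm --motion '[[[1,-0.07,0,-0.0085],[0.9,-0.07,0,-0.0085],[0.7,-0.06,0,-0.0065],[0.5,-0.04,0,-0.004],[0.3,-0.02,0,-0.003]]]'

```text
clock: 27.7
tcp_pos: [0.5618, 0.1926, 0.0133]
orientation: [0.0, 0.678, 0.735, 0.0]
contact_force: [0.8, -4.4, 0.4]
opening: 0.996
finger_force: 2.1
```

>>> jog_arm --motion '[[[0.3,-0.02,0,-0.003],[0.3,-0.02,0,-0.003],[0,0,0,0],[0,0,0,0]]]'

```text
clock: 28.1
tcp_pos: [0.5608, 0.1984, 0.0132]
orientation: [-0.0, 0.676, 0.737, 0.0]
contact_force: [0.4, -0.0, 0.6]
opening: 0.998
finger_force: 0.2
```

```bash
python3 - <<'E'
from h import *
plan((.5588,.2141,.013),1.664);print(arm.state()["contact_force"],arm.state()["moment"])
E
```

```text
shift cm [ 1.58 -0.06  0.02] ang now 1.657 spin -0.007 t 28.1 q [0.14 0.51 1.68 0.   0.95 0.05] tcp [0.5608 0.1984 0.0132]
[ 0.37348296 -0.03658004  0.62457059] [-0.13998453  0.00117595  0.02976647]
```

>>> jog_arm --motion '[[[0.3,0,0,0],[0.3,0,0,-0.003],[0.3,0,0,-0.003],[0.3,0,0,0],[0.1,0,0,0]]]'

```text
clock: 28.6
tcp_pos: [0.5596, 0.2113, 0.0132]
orientation: [-0.0, 0.674, 0.739, -0.0]
contact_force: [0.6, -4.8, 1.0]
opening: 1.002
finger_force: 2.1
```

>>> jog_arm --motion '[[[0,0,0,0],[-1,0,0,0],[-2,0,0,0],[0,0,-4,0],[0,0,-4.5,0]]]'

```text
clock: 29.1
tcp_pos: [0.5605, 0.1801, 0.0968]
orientation: [-0.002, 0.674, 0.738, -0.002]
contact_force: [1.2, 1.1, 1.1]
opening: 1.005
finger_force: 0.0
```

>>> jog_arm --motion '[[[-4.5,0,-2,0],[-4.5,0,-2,0],[-4.5,0,0,0],[-4.5,0,0,0],[-4.5,0,0,0]]]'

```text
clock: 29.6
tcp_pos: [0.583, -0.0447, 0.1386]
orientation: [0.0, 0.674, 0.739, 0.001]
contact_force: [0.2, -0.2, -0.1]
opening: 0.997
finger_force: 0.0
```

>>> jog_arm --motion '[[[-4,0,0,0],[-4,0,0,0],[-4,0,0,0],[-4,0,0,0],[0,0,0,0]]]'

```text
clock: 30.1
tcp_pos: [0.5978, -0.2075, 0.1383]
orientation: [0.001, 0.676, 0.737, -0.0]
contact_force: [0.4, 0.4, 0.1]
opening: 0.998
finger_force: 0.0
```

```bash
cat > m.py <<'E'
from h import *
import pickle
np.set_printoptions(precision=4,suppress=True)
S=snap("scene");T=snap("top");pickle.dump((S,T),open("p5.pkl","wb"))
for s,n,box in((T,'top',(165,165,265,265)),(S,'scene',(375,135,485,225))):
    x,y,X,Y=box;hs=cv2.cvtColor(s["image"],cv2.COLOR_BGR2HSV)
    k=np.zeros(hs.shape[:2],np.uint8);k[y:Y,x:X]=cv2.inRange(hs,(100,110,60),(125,255,255))[y:Y,x:X]
    c,l,st,ce=cv2.connectedComponentsWithStats(k)
    for i in range(1,c):
        if st[i][4]<8:continue
        yy,xx=np.nonzero(l==i);P=np.array([onz(s,a,b,0)[:2] for a,b in zip(xx,yy)])*1000
        G=np.array([onz(s,a,b,.065)[:2] for a,b in zip(xx,yy)])*1000
        print(n,st[i].tolist(),'z0',cv2.minAreaRect(P.astype(np.float32)),'z65',cv2.minAreaRect(G.astype(np.float32)))
    o=np.zeros_like(k);o[y:Y,x:X]=cv2.inRange(hs,(3,60,60),(22,255,255))[y:Y,x:X]
    c,l,st,ce=cv2.connectedComponentsWithStats(o);print(n,'orange',[(st[i].tolist(),onz(s,*ce[i],.018)) for i in range(1,c) if st[i][4]>8])
E
python3 m.py
```

```text
top [184, 181, 53, 70, 410] z0 ((550.1055908203125, 279.2021484375), (205.88482666015625, 160.1221923828125), 5.268072128295898) z65 ((540.173583984375, 259.5486755371094), (194.3790740966797, 151.1739044189453), 5.268085956573486)
top [179, 204, 44, 5, 68] z0 ((580.2149047851562, 307.1803283691406), (4.903369426727295, 135.37869262695312), 5.318216800689697) z65 ((568.6004028320312, 285.9632568359375), (4.629374027252197, 127.81314849853516), 5.318233489990234)
top [202, 213, 10, 2, 13] z0 ((555.7368774414062, 286.77349853515625), (3.143437147140503, 28.047866821289062), 0.11334754526615143) z65 ((545.4901733398438, 266.6968994140625), (2.967756986618042, 26.480384826660156), 0.11297163367271423)
top [184, 223, 1, 16, 16] z0 ((502.57745361328125, 354.0067443847656), (46.5827522277832, 0.005891323089599609), 3.746807098388672) z65 ((495.3016357421875, 330.1728515625), (43.97947311401367, 0.005572080612182617), 3.746824026107788)
top [204, 233, 9, 6, 30] z0 ((487.348388671875, 277.960205078125), (15.394472122192383, 24.783283233642578), 0.23077863454818726) z65 ((480.9236145019531, 258.3761291503906), (14.534173011779785, 23.398292541503906), 0.23076346516609192)
top orange [([188, 165, 16, 7, 82], array([0.6989, 0.3236, 0.018 ]))]
scene [415, 155, 6, 4, 18] z0 ((454.8280944824219, 294.65130615234375), (9.351604461669922, 21.328187942504883), 25.601806640625) z65 ((512.4163818359375, 244.4051513671875), (8.655649185180664, 19.740848541259766), 25.602148056030273)
scene [389, 163, 81, 48, 325] z0 ((548.3375244140625, 270.310302734375), (205.75245666503906, 133.71749877929688), 5.203609466552734) z65 ((598.9664916992188, 221.8756103515625), (190.43971252441406, 123.76583862304688), 5.203644752502441)
scene orange [([447, 185, 5, 5, 17], array([0.6136, 0.2896, 0.018 ])), ([470, 185, 15, 17, 211], array([0.6674, 0.3464, 0.018 ])), ([466, 208, 14, 7, 33], array([0.7144, 0.2904, 0.018 ]))]
```

Tray centre is at about (0.552, 0.284) against the bay's (0.550, 0.279), with matching yaw (5.3°). The syringe tip is about 73 mm from the tray centre, and the arm is clear. Handing in.

```bash
python3 -c "
from bench import arm
print(arm.state()['qvel'].round(3),arm.hand_in())"
```

```text
the job is handed in; nothing more can be done
[ 0.036 -0.011  0.019  0.003  0.004  0.004] None
```

The job is handed in; no verdict came back. By my last measurement, the syringe lies flat in the tray with its cap under the guard, and the tray sits about 5 mm off the bay's centre with its axis matching. None of my moves touched a bottle, vial, jar or carton as far as I could tell, but I did not measure those again at the end.

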